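Seat a choke on the amplifier chassis stud

TASK

Fit the choke to the amplifier chassis: lift it off the bench, set its foot strap gently on the deck against the green rail, and nudge it along the rail until the hole in the strap drops over the brass stud. Leave it let go, fully home: flat on the deck, stud through the hole, strap flush along the rail. Feel your way with light forces, never ramming the choke into the chassis or stud (keep well under 50 N), and leave the screwdriver, speaker, jar and cork block where they are.

Things in the scene. Friction and masses are not known exactly. Their poses are not given: they have to be found in the camera images.
- chassis: Fixed aluminium amplifier chassis, a box 180 (x) x 300 (y) x 50 mm high. Origin at the centre of its underside, z up: the deck is at z = 50 mm. On the deck stand a green stop rail on the far (+x) side, a brass stud in a slot, and some fittings.
- rail (a point): Middle of the foot of the green rail's flat stop face, which looks to -x: at (45, 0, 50) mm in the chassis frame, chassis axes. The rail is 270 mm long along y, 8 mm thick, 16 mm high above the deck.
- slot (a point): Middle of the stud's black slot on the deck: (22.5, 30, 50) mm in the chassis frame, chassis axes; the slot runs along y. The brass stud (10 mm diameter, 8 mm high above the deck, top 2 mm tapered to 7 mm diameter) is clamped ANYWHERE within 27 mm to either side along y; its place is not tracked: find it by feel or by eye. It cannot be pushed along.
- fittings (a point): Point on the deck at (-60, 0, 50) mm in the chassis frame. Low white valve sockets, 28 mm diameter, 5 mm high, stand at y = -115, -65, -15 mm on this line; a black transformer 48 x 64 x 55 mm high at x = -62, y = +112 mm.
- choke: Loose choke (small transformer), 0.3 to 0.6 kg: a flat steel foot strap 44 (x) x 160 (y) x 5 mm thick carrying a dark laminated block. Origin at the centre of the strap's underside, y along the strap. Home: strap parallel to the rail with its long edge touching it; the hole then has 1 mm play round the stud. Most room with the block towards chassis -y.
- choke_hole (a point): Centre of the strap's only hole at the strap's underside, a through hole of 12 mm diameter: (0, 18, 0) mm in the choke frame.
- choke_block (a point): Top centre of the choke's block (red patch), at (0, -45, 55) mm in the choke frame. The block is 40 (x) x 46 (y) mm, from 5 to 55 mm above the strap's underside; thin yellow coil ends, looks only, stand 6 mm out of its y faces. Grip it across its x faces (40 mm), fingertips above the height of the rail.
- screwdriver: Loose screwdriver with a yellow handle, about 0.2 m long, lying on the bench to the left of the chassis; leave alone. x along it towards the tip.
- speaker: Loose loudspeaker driver, steel basket with a black cone, 100 mm diameter, 56 mm high; leave alone. Origin at the centre of its underside.
- jar: Loose glass jar with red cap, 52 mm diameter, 70 mm high; leave alone. Origin at the centre of its underside.
- cradle: Loose cork neck-rest block 90 x 70 x 70 mm; leave alone. Origin at the centre of its underside.
Things that resemble listed ones, but are neither listed nor needed, are in the scene too. Leave any blue or orange look-alike of the choke alone.

How it is judged:
By the outcome, as a careful person would: the job done as asked, in the order asked, and still so for the second after the job is handed in, with the robot touching nothing.
It also fails if it takes over 72 s, if anything falls off the work surface, if the arm or the gripper's body presses on something with over 40 N, if the wrist force passes 120 N, or if a joint passes its speed limit or range.

ROBOT

A 6-joint arm with a two-finger parallel gripper is mounted at the origin on the work surface. World frame = base frame: x ahead of the robot, y to its left, z up, the work surface at z = 0. Lengths are in mm, angles in rad, forces in N, time in s.
With the tool pointing down it reaches from about 275 to 975 mm from the base axis. Payload 8.4 kg.
Tool frame: the origin (TCP) lies on the mounting face of the last link; the fingertips stand 190 mm ahead of it and the grasp point (between the pads) lies pinch_z ahead of it (pinch_z is the distance from the TCP to the grasp point, in mm); z points along the fingers, y is the line along which they close (so a half turn about z gives the same grasp; the last joint's range is limited). The gripper opens to 92 mm and grips with 3 to 60 N. Pads are 20 mm wide; open, the fingers measure 128 mm over their backs; the gripper's body (75 mm by 189 mm) begins 69 mm behind the grasp point.
Start: joints at [-1.205, 0.353, 1.633, -0, 1.155, -0.002], TCP at [224.726, -583.205, 404.683] pointing down, gripper open.
Joint ranges: [-2.63, 2.63], [-0.92, 2.1], [0.06, 2.66], [-1.3, 4.44], [0, 2.69], [-3.02, 3.02]. Speed limits (rad/s): [2.22, 2.22, 2.79, 3.14, 3.14, 3.14].

INTERFACE

Orientations are given as a rotation vector (axis times angle).
In Python, from workcell import get_obs, camera, get_calibration, sign_off, masks_of, pinch_z gives the robot as it stands.
- The arm moves only by the shell command python3 -m jog 'ROWS' [FORCE]. ROWS is JSON, a list of rows, each an object of numbers: "gripper": the opening, from 0 (shut) to 1 (fully open); "tx", "ty", "tz": the shift along the tool's x, y, z in mm; "wx", "wy", "wz": the turn, a rotation vector about the tool's x, y, z in degrees. A call has 1 to 12 rows; each row shifts and turns the commanded pose from where the row before left it, along the tool's axes as they then stand; what a row does not reach is not made up. A row lasts 1/12 s, in which the tool goes at most 41.7 mm and 7.16 degrees, less where a joint would pass 70% of its speed; a pose out of reach is approached as far as the arm can. A call is refused whole if a number of a shift passes 41.7 or a number of a turn 7.16, either way. A call with a gripper value outside its range is refused whole. The fingers move at their own pace and stop on an object; FORCE is the grip in N (left out, the last holds). Time passes only in rows, so rows that do not move let the fingers close. It gives the time, the measured TCP pose, the force, the opening and the grip force at its end, in the units of the state.
- get_obs(): the state, without advancing time (a new reading comes with each control period).
- camera(name): name is "scene" or "top" or "wrist"; returns the picture (384x512x3 uint8, red, green, blue); there is no depth.
- get_calibration(name): a dict with "fovy" (degrees; the focal length in pixels is half the picture's height over the tangent of half this angle, whatever the lens; pixels are square), "cx", "cy" (the principal point, pixels), "dist" ([k1, k2, p1, p2, k3] as OpenCV has them; the pictures are not rectified), "world_from_camera" (4x4, takes a point from camera to world coordinates). Camera axes: x right, y up, looking along -z (the intrinsics and any distortion apply to the point x, -y, -z); pixel columns grow to the right and rows downward; lengths in mm; the calibration is good to about 2 mm. A picture is of the moment at which its call begins: read the wrist's pose just before it. get_calibration takes no time and is no camera call; for the wrist camera it gives the pose at the moment of the call.
- sign_off(): hands the job in; it is judged then, once.
Trained networks look in the newest picture that a camera, given by its name, has taken for a name from the list of things; names that differ only in an ending like _2 or _b are one class to them, and where a whole thing is asked for, a point or a joint stands for the part that bears it (a point fixed in the world has none). Each returns a list of dicts, best first, with "conf" (0 to 1); they miss things now and then, are a little off and sometimes report something else, mostly with a low value. They report only what shows in the picture. A call takes as long as a camera call. They do not tell look-alikes from the thing itself.
- masks_of(camera, label): "pixels" (384x512 bool, what is visible of it) and "extent" ([left, top, right, bottom] in pixels, round what is visible of it).
The state is a dict: "time_s": time; "qpos": joint angles; "joint_vel": joint speeds; "joint_efforts": joint torques, N m; "tool_pos": TCP position; "tcp_rot": TCP orientation; "contact_force": force on the tool from outside, world axes, zero at the start; "wrist_torque": the same for the moment, N m; "width": finger opening in mm; "grip_force": force on a finger pad.
Only numpy, scipy, OpenCV 4.12 (cv2) and the standard library are available. Lean on these libraries where they do the work, as an engineer would, in place of code of your own. Each camera call takes 0.05 s, during which the arm holds its last target. There are 200 camera calls.

## Working session

There is one attempt and no reset: what is moved stays moved. The work goes in short steps, Python scripts to look and compute and a shell command to move; the robot and the scene stay as the last step left them, time stands still between calls to the robot, and variables do not carry over. Pictures are saved under pics/ and viewed, at most 10 in all, crops included, and the job is handed in when it is done.

```bash
mkdir -p pics; ls; cat > h.py <<'E'
import numpy as np,cv2
from workcell import *
from scipy.spatial.transform import Rotation as R
def K(name):
    c=get_calibration(name);f=192/np.tan(np.radians(c["fovy"])/2)
    return np.array([[f,0,c["cx"]],[0,f,c["cy"]],[0,0,1]]),np.array(c["dist"],float),np.array(c["world_from_camera"])
def toz(name,uv,z,cal=None):
    k,d,T=cal or K(name)
    p=cv2.undistortPoints(np.array(uv,float).reshape(-1,1,2),k,d).reshape(-1,2)
    r=np.c_[p[:,0],-p[:,1],-np.ones(len(p))]@T[:3,:3].T
    o=T[:3,3];return o+r*((z-o[2])/r[:,2])[:,None]
def proj(name,P,cal=None):
    k,d,T=cal or K(name)
    q=(np.array(P,float).reshape(-1,3)-T[:3,3])@T[:3,:3]
    q=q*[1,-1,-1]
    return cv2.projectPoints(q,np.zeros(3),np.zeros(3),k,d)[0].reshape(-1,2)
def save(n,im): cv2.imwrite("pics/"+n,cv2.cvtColor(im,cv2.COLOR_RGB2BGR))
E
python3 - <<'E'
from h import *
a=camera("top");b=camera("scene")
save("a.png",np.vstack([a,b])[:, :])
im=np.hstack([a,b]);save("a.png",cv2.resize(im,(800,300),interpolation=cv2.INTER_AREA));save("top.png",a);save("scene.png",b)
for n in ["top","scene"]:
  for l in ["choke","chassis","choke_block","choke_hole","speaker","jar","cradle","screwdriver"]:
    print(n,l,[(round(m["conf"],2),[int(x) for x in m["extent"]]) for m in masks_of(n,l)][:4])
print(K("top"));print(pinch_z() if callable(pinch_z) else pinch_z,get_obs())
E
```

```text
pics
top choke [(0.94, [368, 166, 404, 198]), (0.75, [396, 217, 414, 257]), (0.71, [283, 194, 324, 218]), (0.7, [278, 228, 301, 262])]
top chassis [(0.64, [157, 154, 239, 213])]
top choke_block [(0.91, [278, 228, 301, 263]), (0.73, [285, 194, 324, 218]), (0.73, [397, 212, 418, 255]), (0.71, [368, 168, 404, 197])]
top choke_hole [(0.8, [393, 215, 418, 254]), (0.7, [281, 195, 321, 218]), (0.57, [276, 222, 300, 265]), (0.55, [367, 168, 405, 197])]
top speaker [(0.97, [261, 123, 285, 147])]
top jar [(0.54, [342, 229, 362, 241])]
top cradle [(0.57, [340, 160, 359, 186])]
top screwdriver [(0.77, [117, 193, 129, 241])]
scene choke [(0.76, [248, 141, 292, 172]), (0.76, [161, 88, 193, 121]), (0.59, [215, 148, 243, 188]), (0.58, [126, 136, 168, 151])]
scene chassis [(0.61, [256, 209, 359, 292])]
scene choke_block [(0.92, [216, 145, 243, 191]), (0.82, [128, 131, 169, 150]), (0.78, [249, 137, 294, 166]), (0.78, [159, 86, 194, 121])]
scene choke_hole [(0.88, [214, 150, 243, 191]), (0.72, [160, 85, 193, 120]), (0.63, [253, 136, 295, 167]), (0.58, [127, 131, 170, 149])]
scene speaker [(0.83, [181, 
[... 725 characters left out ...]
1.4 {'time_s': 0.9, 'qpos': array([-1.20538845e+00,  3.52999116e-01,  1.63343984e+00,  2.50969671e-05,
        1.15520789e+00, -2.38750516e-03]), 'joint_vel': array([ 0.00034565,  0.00152922, -0.00018754, -0.00176431, -0.00010002,
       -0.00022421]), 'joint_efforts': array([-1.34581518e-03, -5.93753314e+01, -3.34568524e+01,  6.98546623e-02,
        1.58006331e-02,  7.15902218e-06]), 'tool_pos': array([ 224.73012639, -583.183524  ,  404.66644391]), 'tcp_rot': array([-3.08856687e+00, -5.74454661e-01, -2.01062758e-05]), 'contact_force': array([ 0.04580892, -0.45011247,  0.06445166]), 'wrist_torque': array([ 0.0406471 , -0.01626738, -0.03450922]), 'grip_force': 0.0, 'width': 92.26410140595507}
```

View pics/top.png

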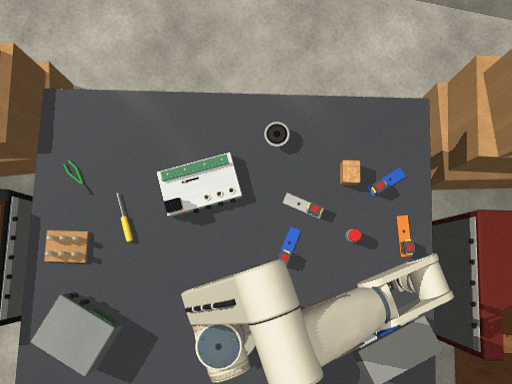

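View pics/scene.png

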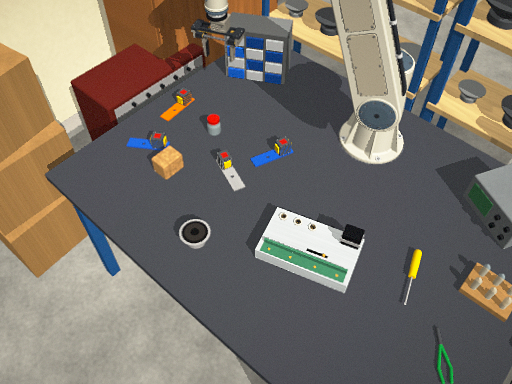

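The pictures show four choke-like things: grey at top (304,206) / scene (230,168), blue at top (387,182) and (289,245), orange at top (405,236). The bare-steel grey one fits the description because the blue and orange ones are look-alikes. The chassis is at top (200,184). I'll confirm with an enlarged crop.

```bash
python3 - <<'E'
from h import *
a=cv2.imread("pics/top.png")[:,:,::-1];b=cv2.imread("pics/scene.png")[:,:,::-1]
A=cv2.resize(a[145:225,150:330],(800,356),interpolation=cv2.INTER_CUBIC);B=cv2.resize(b[130:190,205:255],(200,240),interpolation=cv2.INTER_CUBIC)
C=cv2.resize(b[195:300,245:375],(297,240),interpolation=cv2.INTER_CUBIC)
o=np.zeros((600,800,3),np.uint8);o[:356]=A;o[358:598,:200]=B;o[358:598,210:507]=C;save("crop.png",o)
camera("top")
g=[m for m in masks_of("top","choke") if abs(m["extent"][0]-283)<8][0]["pixels"]
v,u=np.nonzero(g);P=toz("top",np.c_[u,v],5)[:,:2];c,s,(ang)=cv2.minAreaRect(P.astype(np.float32));print("choke",c,s,ang,P.mean(0))
m=masks_of("top","chassis")[0]["pixels"];v,u=np.nonzero(m);P=toz("top",np.c_[u,v],50)[:,:2];print("chassis",cv2.minAreaRect(P.astype(np.float32)),P.mean(0))
print("white strap end/red patch",toz("top",[[284,200]],5),toz("top",[[315,210]],55))
print("transformer",toz("top",[[174,205]],105),"rail mid",toz("top",[[195,167]],66))
k,d,T=K("wrist");print(T);
E
```

```text
choke (331.75128173828125, -232.76470947265625) (43.84596633911133, 130.55287170410156) 66.90161895751953 [ 333.09266771 -234.91503492]
chassis ((546.6358642578125, 124.85940551757812), (197.22154235839844, 299.9163513183594), 16.924381256103516) [549.82969078 125.42290394]
white strap end/red patch [[ 506.4579224  -211.02269666    5.        ]] [[ 464.69921445 -329.49886674   55.        ]]
transformer [[461.9718628  208.47463019 105.        ]] rail mid [[617.8338023  141.89704631  66.        ]]
[[ 3.59615354e-01  8.94028947e-01  2.67187273e-01  3.00803933e+02]
 [-9.33100229e-01  3.44824482e-01  1.02078590e-01 -5.54535167e+02]
 [-8.71498408e-04 -2.86021534e-01  9.58222794e-01  3.85095894e+02]
 [ 0.00000000e+00  0.00000000e+00  0.00000000e+00  1.00000000e+00]]
```

View pics/crop.png

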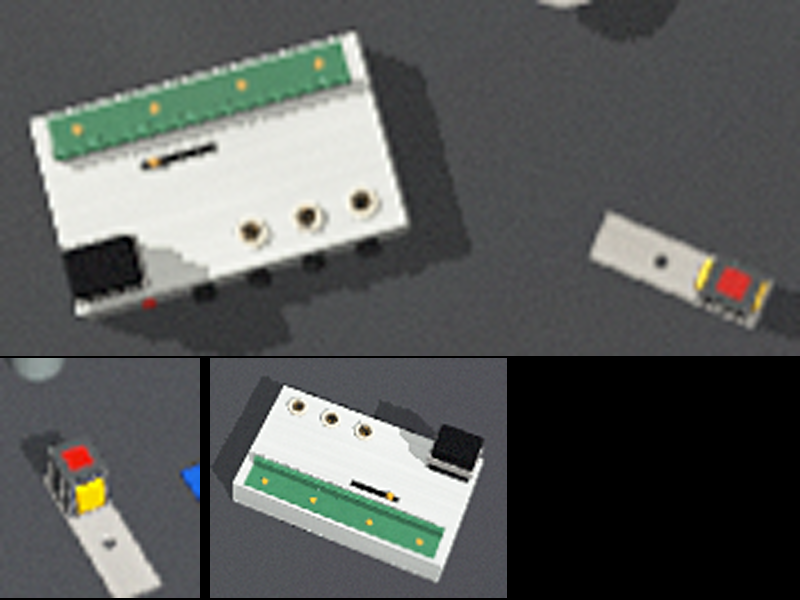

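The crop shows the bare-steel choke with hole at crop (660,261) and red patch at (735,285). The chassis stud is near the left (+y) end of its slot, at crop (150,162). Next I'll move the wrist camera above the choke.

```bash
python3 -m jog '[{"tx":34.9,"ty":-20.2},{"tx":34.9,"ty":-20.2},{"tx":34.9,"ty":-20.2},{"tx":34.9,"ty":-20.2},{"tx":34.9,"ty":-20.2},{"tx":34.9,"ty":-20.2},{"tx":34.9,"ty":-20.2},{"tx":34.9,"ty":-20.2},{"tx":34.9,"ty":-20.2},{"tx":34.9,"ty":-20.2},{"tx":34.9,"ty":-20.2}]'
python3 -m jog '[{"wz":-7.1},{"wz":-7.1},{"wz":-7.1},{"wz":-7.1},{"wz":-7.1},{"wz":-7.1},{"wz":-7.1},{},{}]'
python3 - <<'E'
from h import *
cal=K("wrist");o=get_obs();a=camera("wrist");save("w1.png",a);np.savez("w1",k=cal[0],d=cal[1],T=cal[2])
print(o["tool_pos"],o["tcp_rot"],o["qpos"],R.from_rotvec(o["tcp_rot"]).as_matrix())
for l in ["choke","choke_block","choke_hole"]:
  print(l,[(round(m["conf"],2),[int(x) for x in m["extent"]]) for m in masks_of("wrist",l)][:4])
E
```

```text
[ 224.73105421 -583.20025225  404.68227062] [-3.08858068e+00 -5.74511044e-01 -1.85436544e-05] [-1.20539519e+00  3.53003200e-01  1.63339696e+00  1.93118576e-05
  1.15522337e+00 -2.42559443e-03] [[ 9.33113836e-01  3.59581103e-01  5.46987479e-06]
 [ 3.59581103e-01 -9.33113835e-01  3.51484266e-05]
 [ 1.77427259e-05 -3.08306196e-05 -9.99999999e-01]]
choke [(0.8, [356, 1, 446, 146])]
choke_block [(0.88, [352, 4, 444, 147])]
choke_hole [(0.59, [354, 1, 440, 143])]invalid input
invalid input
```

View pics/w1.png

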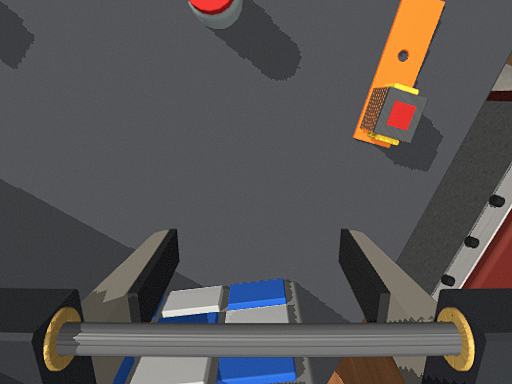

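The picture is from the unmoved start pose and shows the orange look-alike, because both moves were refused. Each row probably needs every key, so I'll try one full row.

```bash
python3 -m jog '[{"gripper":1,"tx":34.9,"ty":-20.2,"tz":0,"wx":0,"wy":0,"wz":0}]'; python3 -m jog '[{"gripper":1,"tx":34.9,"ty":-20.2}]'; python3 -m jog '[{"gripper":1,"tx":34.9,"ty":-20.2,"tz":0,"wx":0,"wy":0,"wz":0}]' 40
```

```text
time_s: 1.33
tool_pos: [247.8, -555.0, 404.8]
tcp_rot: [3.087, 0.569, -0.002]
contact_force: [0.6, 0.3, -0.1]
width: 91.6
grip_force: 0.0
time_s: 1.42
tool_pos: [274.9, -520.7, 404.5]
tcp_rot: [3.089, 0.569, -0.0]
contact_force: [0.9, -0.0, -0.6]
width: 91.6
grip_force: 0.0invalid input
```

```bash
python3 -m jog '[{"gripper":1,"tx":34.9,"ty":-20.2,"tz":0,"wx":0,"wy":0,"wz":0},{"gripper":1,"tx":34.9,"ty":-20.2,"tz":0,"wx":0,"wy":0,"wz":0},{"gripper":1,"tx":34.9,"ty":-20.2,"tz":0,"wx":0,"wy":0,"wz":0},{"gripper":1,"tx":34.9,"ty":-20.2,"tz":0,"wx":0,"wy":0,"wz":0},{"gripper":1,"tx":34.9,"ty":-20.2,"tz":0,"wx":0,"wy":0,"wz":0},{"gripper":1,"tx":34.9,"ty":-20.2,"tz":0,"wx":0,"wy":0,"wz":0},{"gripper":1,"tx":34.9,"ty":-20.2,"tz":0,"wx":0,"wy":0,"wz":0},{"gripper":1,"tx":34.9,"ty":-20.2,"tz":0,"wx":0,"wy":0,"wz":0},{"gripper":1,"tx":34.9,"ty":-20.2,"tz":0,"wx":0,"wy":0,"wz":0}]' 40
python3 -m jog '[{"gripper":1,"tx":0,"ty":0,"tz":0,"wx":0,"wy":0,"wz":-7.1},{"gripper":1,"tx":0,"ty":0,"tz":0,"wx":0,"wy":0,"wz":-7.1},{"gripper":1,"tx":0,"ty":0,"tz":0,"wx":0,"wy":0,"wz":-7.1},{"gripper":1,"tx":0,"ty":0,"tz":0,"wx":0,"wy":0,"wz":-7.1},{"gripper":1,"tx":0,"ty":0,"tz":0,"wx":0,"wy":0,"wz":-7.1},{"gripper":1,"tx":0,"ty":0,"tz":0,"wx":0,"wy":0,"wz":-7.1},{"gripper":1,"tx":0,"ty":0,"tz":0,"wx":0,"wy":0,"wz":-7.1},{"gripper":1,"tx":0,"ty":0,"tz":0,"wx":0,"wy":0,"wz":0},{"gripper":1,"tx":0,"ty":0,"tz":0,"wx":0,"wy":0,"wz":0}]'
python3 - <<'E'
from h import *
cal=K("wrist");o=get_obs();a=camera("wrist");save("w2.png",a);np.savez("w2",k=cal[0],d=cal[1],T=cal[2])
print(o["tool_pos"],o["tcp_rot"],o["qpos"],R.from_rotvec(o["tcp_rot"]).as_matrix())
for l in ["choke","choke_block","choke_hole"]:
  print(l,[(round(m["conf"],2),[int(x) for x in m["extent"]]) for m in masks_of("wrist",l)][:4])
E
```

```text
time_s: 2.17
tool_pos: [504.0, -236.1, 404.9]
tcp_rot: [3.088, 0.574, 0.001]
contact_force: [0.2, 0.3, 0.4]
width: 91.9
grip_force: 0.0
time_s: 2.92
tool_pos: [503.1, -237.8, 404.7]
tcp_rot: [2.565, 1.814, 0.0]
contact_force: [0.3, -0.9, 1.0]
width: 91.8
grip_force: 0.0
[ 503.05745731 -237.82788377  404.7269394 ] [2.56475754e+00 1.81417800e+00 9.10285743e-05] [-4.44325126e-01  2.46862667e-01  1.78151280e+00  2.32773501e-05
  1.11313592e+00 -1.04821069e-01] [[ 3.33029196e-01  9.42916512e-01  8.23596432e-05]
 [ 9.42916515e-01 -3.33029196e-01 -1.60818661e-05]
 [ 1.22643086e-05  8.30139987e-05 -9.99999996e-01]]
choke [(0.86, [36, 189, 181, 241]), (0.79, [353, 355, 404, 384]), (0.57, [240, 140, 282, 278])]
choke_block [(0.77, [240, 137, 284, 277]), (0.77, [353, 356, 405, 384]), (0.73, [37, 188, 185, 240])]
choke_hole [(0.78, [36, 186, 183, 240]), (0.76, [240, 142, 284, 277]), (0.72, [351, 357, 404, 384])]
```

View pics/w2.png

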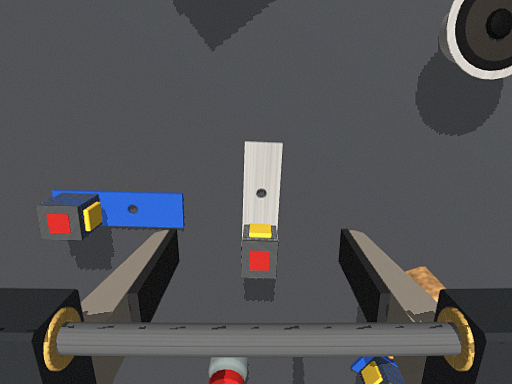

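The steel choke is straight ahead: far strap corners at (244,142) and (282,143), hole (261,193), red patch (259,261). Next I'll measure its pose and aim for the chassis.

```bash
python3 - <<'E'
from h import *
im=cv2.imread("pics/w2.png");z=np.load("w2.npz");cal=(z["k"],z["d"],z["T"])
hsv=cv2.cvtColor(im,cv2.COLOR_BGR2HSV)
sub=np.zeros(im.shape[:2],bool);sub[130:290,230:295]=1
red=sub&((hsv[...,0]<8)|(hsv[...,0]>172))&(hsv[...,1]>180)&(hsv[...,2]>120)
v,u=np.nonzero(red);pr=toz("wrist",np.c_[u,v],55,cal);print("red",pr.mean(0),len(u))
st=sub&(hsv[...,1]<40)&(hsv[...,2]>140);v,u=np.nonzero(st);
hole=sub&(hsv[...,2]<90);hole[:183]=0;hole[204:]=0;hole[:,:252]=0;hole[:,272:]=0
hv,hu=np.nonzero(hole);ph=toz("wrist",np.c_[hu,hv],4,cal).mean(0);print("hole",ph,len(hu))
# strap edges
L=[];Rr=[];C=[]
for r in range(146,222):
    c=u[v==r]
    if len(c)>20: L.append((c.min()-.5,r));Rr.append((c.max()+.5,r))
l=toz("wrist",L,5,cal)[:,:2];r=toz("wrist",Rr,5,cal)[:,:2]
for e in (l,r):
    vx,vy,x0,y0=cv2.fitLine(e.astype(np.float32),cv2.DIST_HUBER,0,.01,.01).ravel()
    s=np.sign(vy);print("edge yaw",np.degrees(np.arctan2(-vx*s,vy*s)),x0,y0)
yaw=np.radians(-18);d=pr.mean(0)[:2]-ph[:2];print("hole-red yaw",np.degrees(np.arctan2(d[0],-d[1])),np.linalg.norm(d),"width",np.linalg.norm(l.mean(0)-r.mean(0)),"mid",(l.mean(0)+r.mean(0))/2)
# chassis from top
uv=np.array([[150,162],[179,155],[32,118],[355,33],[408,225],[60,160],[352,82]])/4.444+[150,145]
print(toz("top",uv[:5],50));print("railfoot",toz("top",uv[5:],50))
E
```

```text
red [ 472.22974249 -327.68840188   55.        ] 366
hole [ 495.93076067 -268.28130114    4.        ] 54
edge yaw -21.57091 480.6353 -247.45132
edge yaw -21.853632 520.90405 -265.3496
hole-red yaw -21.74999020996275 63.96047123802464 width 44.07834115176184 mid [ 500.12280148 -258.01038368]
[[561.97327366 185.36117685  50.        ]
 [568.99899257 160.09658295  50.        ]
 [598.2327107  291.9559092   50.        ]
 [683.63795008   9.17172647  50.        ]
 [512.86007244 -44.10813417  50.        ]]
railfoot [[561.35825956 264.9086463   50.        ]
 [639.17288785  10.08097491  50.        ]]
```

```bash
python3 -m jog '[{"gripper":1,"tx":38.5,"ty":-8.5,"tz":0,"wx":0,"wy":0,"wz":0},{"gripper":1,"tx":38.5,"ty":-8.5,"tz":0,"wx":0,"wy":0,"wz":0},{"gripper":1,"tx":38.5,"ty":-8.5,"tz":0,"wx":0,"wy":0,"wz":0},{"gripper":1,"tx":38.5,"ty":-8.5,"tz":0,"wx":0,"wy":0,"wz":0},{"gripper":1,"tx":38.5,"ty":-8.5,"tz":0,"wx":0,"wy":0,"wz":0},{"gripper":1,"tx":38.5,"ty":-8.5,"tz":0,"wx":0,"wy":0,"wz":0},{"gripper":1,"tx":38.5,"ty":-8.5,"tz":0,"wx":0,"wy":0,"wz":0},{"gripper":1,"tx":38.5,"ty":-8.5,"tz":0,"wx":0,"wy":0,"wz":0},{"gripper":1,"tx":38.5,"ty":-8.5,"tz":0,"wx":0,"wy":0,"wz":0},{"gripper":1,"tx":38.5,"ty":-8.5,"tz":0,"wx":0,"wy":0,"wz":0},{"gripper":1,"tx":38.5,"ty":-8.5,"tz":0,"wx":0,"wy":0,"wz":0}]' 40
python3 -m jog '[{"gripper":1,"tx":0,"ty":0,"tz":0,"wx":0,"wy":0,"wz":-7.1},{"gripper":1,"tx":0,"ty":0,"tz":0,"wx":0,"wy":0,"wz":-7.1},{"gripper":1,"tx":0,"ty":0,"tz":0,"wx":0,"wy":0,"wz":-7.1},{"gripper":1,"tx":0,"ty":0,"tz":0,"wx":0,"wy":0,"wz":-7.1},{"gripper":1,"tx":0,"ty":0,"tz":0,"wx":0,"wy":0,"wz":-7.1},{"gripper":1,"tx":0,"ty":0,"tz":0,"wx":0,"wy":0,"wz":-0.7},{"gripper":1,"tx":0,"ty":0,"tz":0,"wx":0,"wy":0,"wz":0},{"gripper":1,"tx":0,"ty":0,"tz":0,"wx":0,"wy":0,"wz":0}]'
python3 - <<'E'
from h import *
cal=K("wrist");o=get_obs();a=camera("wrist");save("w3.png",a);np.savez("w3",k=cal[0],d=cal[1],T=cal[2])
print(o["tool_pos"],o["qpos"],R.from_rotvec(o["tcp_rot"]).as_matrix())
E
```

```text
time_s: 4.03
tool_pos: [554.1, 194.9, 404.8]
tcp_rot: [2.563, 1.817, 0.0]
contact_force: [1.3, -0.4, -0.4]
width: 91.8
grip_force: 0.0
time_s: 4.7
tool_pos: [554.2, 192.8, 404.7]
tcp_rot: [-1.875, -2.521, 0.0]
contact_force: [0.1, 1.1, -0.1]
width: 92.1
grip_force: 0.0
[554.24301543 192.78782493 404.66729977] [3.32187010e-01 2.94110331e-01 1.71732756e+00 2.28437685e-05
 1.13017970e+00 4.06134332e-02] [[-2.87450409e-01  9.57795522e-01 -3.03102256e-05]
 [ 9.57795522e-01  2.87450409e-01  1.14006878e-05]
 [ 1.96322144e-05 -2.57538660e-05 -9.99999999e-01]]
```

View pics/w3.png

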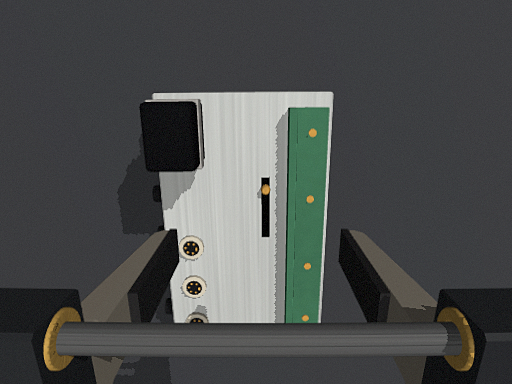

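The wrist view shows the chassis squarely: deck back corners (153,93) and (332,92), rail foot edge at column 289, slot rows 178–237, stud at (265.5,189). I'll measure the chassis frame from this.

```bash
python3 - <<'E'
from h import *
im=cv2.imread("pics/w3.png").astype(float);z=np.load("w3.npz");cal=(z["k"],z["d"],z["T"])
def cross(sig,i0,th,up):  # first crossing subpixel
    for i in range(1,len(sig)):
        a,b=sig[i-1],sig[i]
        if (up and a<th<=b) or (not up and a>th>=b): return i0+i-1+(th-a)/(b-a)
g=im.mean(2);rg=im[...,2]-im[...,1]  # red-green
foot=[];edge=[];back=[]
for r in range(120,225):
    c=cross(rg[r,276:310],276,-20,False); foot.append((c,r)) if c else 0
    c=cross(g[r,322:345],322,120,False); edge.append((c,r)) if c else 0
for c in range(215,280):
    r=cross(g[85:105,c],85,120,True); back.append((c,r)) if r else 0
def line(p,zz,n):
    P=toz("wrist",p,zz,cal)[:,:2];vx,vy,x0,y0=[float(t) for t in cv2.fitLine(P.astype(np.float32),cv2.DIST_HUBER,0,.01,.01).ravel()]
    print(n,len(p),"angle",np.degrees(np.arctan2(vy,vx))%180,(x0,y0));return np.array([x0,y0]),np.array([vx,vy])
f=line(foot,50,"foot");e=line(edge,50,"edge");b=line(back,50,"back")
dark=np.zeros(g.shape,bool);dark[170:245,255:278]=g[170:245,255:278]<60
v,u=np.nonzero(dark);print("slot px",u.min(),u.max(),v.min(),v.max())
hsv=cv2.cvtColor(im.astype(np.uint8),cv2.COLOR_BGR2HSV);br=np.zeros(g.shape,bool);s=np.s_[180:200,255:278];br[s]=(hsv[s][...,1]>110)&(hsv[s][...,2]>90)
v2,u2=np.nonzero(br);print("stud px",u2.mean(),v2.mean(),u2.min(),u2.max(),v2.min(),v2.max())
a=f[1]*np.sign(f[1][1]);yaw=np.arctan2(-a[0],a[1]);Rm=np.array([[np.cos(yaw),-np.sin(yaw)],[np.sin(yaw),np.cos(yaw)]])
ox=(f[0]@Rm)[0]-45;oe=(e[0]@Rm)[0]-90;oy=(b[0]@Rm)[1]-150
sl=toz("wrist",[[u.mean(),v.min()-.5],[u.mean(),v.max()+.5]],50,cal)[:,:2]@Rm
st=toz("wrist",[[u2.mean(),v2.mean()]],57,cal)[:,:2]@Rm
print("yaw",np.degrees(yaw),"ox foot/edge",ox,oe,"oy",oy,"slot in chassis",sl-[ox,oy],"stud",st-[ox,oy])
print("origin",Rm@[ox,oy],"stud world",Rm@st[0])
E
```

```text
foot 105 angle 107.42868710601721 (580.4049682617188, 212.09580993652344)
edge 105 angle 107.13556959034355 (621.8771362304688, 225.06048583984375)
back 65 angle 17.244079784719776 (519.302001953125, 271.3290710449219)
slot px 261 269 178 236
stud px 265.4117647058824 189.10294117647058 262 269 184 194
yaw 17.428687106017215 ox foot/edge 572.2854817899531 570.7368432363749 oy -46.668086565454445 slot in chassis [[21.40112396 63.17941481]
 [20.93752643 -4.18126231]] stud [[21.66013045 52.47992013]]
origin [559.99008881 126.88452784] stud world [564.93710472 183.44273062]
```

```bash
python3 -m jog '[{"gripper":1,"tx":-36.5,"ty":-17.6,"tz":0,"wx":0,"wy":0,"wz":0},{"gripper":1,"tx":-36.5,"ty":-17.6,"tz":0,"wx":0,"wy":0,"wz":0},{"gripper":1,"tx":-36.5,"ty":-17.6,"tz":0,"wx":0,"wy":0,"wz":0},{"gripper":1,"tx":-36.5,"ty":-17.6,"tz":0,"wx":0,"wy":0,"wz":0},{"gripper":1,"tx":-36.5,"ty":-17.6,"tz":0,"wx":0,"wy":0,"wz":0},{"gripper":1,"tx":-36.5,"ty":-17.6,"tz":0,"wx":0,"wy":0,"wz":0},{"gripper":1,"tx":-36.5,"ty":-17.6,"tz":0,"wx":0,"wy":0,"wz":0},{"gripper":1,"tx":-36.5,"ty":-17.6,"tz":0,"wx":0,"wy":0,"wz":0},{"gripper":1,"tx":-36.5,"ty":-17.6,"tz":0,"wx":0,"wy":0,"wz":0},{"gripper":1,"tx":-36.5,"ty":-17.6,"tz":0,"wx":0,"wy":0,"wz":0},{"gripper":1,"tx":-36.5,"ty":-17.6,"tz":0,"wx":0,"wy":0,"wz":0},{"gripper":1,"tx":-36.5,"ty":-17.6,"tz":0,"wx":0,"wy":0,"wz":0}]' 40
python3 -m jog '[{"gripper":1,"tx":-36.9,"ty":-17.0,"tz":0,"wx":0,"wy":0,"wz":0},{"gripper":1,"tx":0,"ty":0,"tz":15,"wx":0,"wy":0,"wz":6.4},{"gripper":1,"tx":0,"ty":0,"tz":15,"wx":0,"wy":0,"wz":6.4},{"gripper":1,"tx":0,"ty":0,"tz":15,"wx":0,"wy":0,"wz":6.4},{"gripper":1,"tx":0,"ty":0,"tz":15,"wx":0,"wy":0,"wz":6.4},{"gripper":1,"tx":0,"ty":0,"tz":15,"wx":0,"wy":0,"wz":6.4},{"gripper":1,"tx":0,"ty":0,"tz":15,"wx":0,"wy":0,"wz":6.4},{"gripper":1,"tx":0,"ty":0,"tz":0,"wx":0,"wy":0,"wz":0},{"gripper":1,"tx":0,"ty":0,"tz":0,"wx":0,"wy":0,"wz":0}]'
python3 - <<'E'
from h import *
o=get_obs();M=R.from_rotvec(o["tcp_rot"]).as_matrix();print(o["tool_pos"],np.degrees(np.arctan2(M[1,1],M[0,1])))
print("tool shift",M.T@(np.array([472.2,-327.7,211.4])-o["tool_pos"]))
E
```

```text
time_s: 5.75
tool_pos: [479.3, -289.8, 404.9]
tcp_rot: [1.873, 2.522, 0.0]
contact_force: [1.0, -0.3, -0.1]
width: 91.7
grip_force: 0.0
time_s: 6.5
tool_pos: [474.4, -327.9, 314.2]
tcp_rot: [-2.593, -1.771, 0.001]
contact_force: [0.7, 0.2, 0.1]
width: 92.1
grip_force: 0.0
[ 474.4256593  -327.91175038  314.24372453] -21.334867775709885
tool shift [ -0.65496628  -1.98245542 102.84683253]
```

```bash
python3 -m jog '[{"gripper":1,"tx":-0.7,"ty":-2,"tz":25,"wx":0,"wy":0,"wz":0.4},{"gripper":1,"tx":0,"ty":0,"tz":25,"wx":0,"wy":0,"wz":0},{"gripper":1,"tx":0,"ty":0,"tz":25,"wx":0,"wy":0,"wz":0},{"gripper":1,"tx":0,"ty":0,"tz":18,"wx":0,"wy":0,"wz":0},{"gripper":1,"tx":0,"ty":0,"tz":10,"wx":0,"wy":0,"wz":0},{"gripper":1,"tx":0,"ty":0,"tz":0,"wx":0,"wy":0,"wz":0},{"gripper":0.3,"tx":0,"ty":0,"tz":0,"wx":0,"wy":0,"wz":0},{"gripper":0.3,"tx":0,"ty":0,"tz":0,"wx":0,"wy":0,"wz":0},{"gripper":0.3,"tx":0,"ty":0,"tz":0,"wx":0,"wy":0,"wz":0},{"gripper":0.3,"tx":0,"ty":0,"tz":0,"wx":0,"wy":0,"wz":0},{"gripper":0.3,"tx":0,"ty":0,"tz":0,"wx":0,"wy":0,"wz":0},{"gripper":0.3,"tx":0,"ty":0,"tz":0,"wx":0,"wy":0,"wz":0}]' 40; python3 -m jog '[{"gripper":0.3,"tx":0,"ty":0,"tz":0,"wx":0,"wy":0,"wz":0},{"gripper":0.3,"tx":0,"ty":0,"tz":0,"wx":0,"wy":0,"wz":0},{"gripper":0.3,"tx":0,"ty":0,"tz":0,"wx":0,"wy":0,"wz":0}]' 40
```

```text
time_s: 7.5
tool_pos: [472.6, -328.0, 212.3]
tcp_rot: [2.601, 1.76, 0.001]
contact_force: [0.4, 0.4, 0.5]
width: 54.0
grip_force: 0.0
time_s: 7.75
tool_pos: [472.4, -327.9, 211.8]
tcp_rot: [-2.601, -1.761, 0.0]
contact_force: [-1.3, -0.1, 2.5]
width: 40.2
grip_force: 40.0
```

```bash
python3 -m jog '[{"gripper":0.3,"tx":0,"ty":0,"tz":-10,"wx":0,"wy":0,"wz":0},{"gripper":0.3,"tx":0,"ty":0,"tz":-25,"wx":0,"wy":0,"wz":0},{"gripper":0.3,"tx":0,"ty":0,"tz":-35,"wx":0,"wy":0,"wz":0},{"gripper":0.3,"tx":0,"ty":0,"tz":-35,"wx":0,"wy":0,"wz":0},{"gripper":0.3,"tx":0,"ty":0,"tz":-25,"wx":0,"wy":0,"wz":0},{"gripper":0.3,"tx":0,"ty":0,"tz":-15,"wx":0,"wy":0,"wz":0},{"gripper":0.3,"tx":0,"ty":0,"tz":0,"wx":0,"wy":0,"wz":0},{"gripper":0.3,"tx":0,"ty":0,"tz":0,"wx":0,"wy":0,"wz":0}]' 40
python3 - <<'E'
from h import *
cal=K("wrist");o=get_obs();a=camera("wrist");save("w4.png",a);np.savez("w4",k=cal[0],d=cal[1],T=cal[2])
print(o["tool_pos"],o["contact_force"],o["wrist_torque"]);np.save("o4",np.r_[o["tool_pos"],o["tcp_rot"]])
M=R.from_rotvec(o["tcp_rot"]).as_matrix()
# predicted hole pixel if choke upright, block at grasp
for p in [(18,5),(80,5)]:
  print(proj("wrist",o["tool_pos"]+M@np.array([p[0]+45,0,211.6-p[1]]),cal))
E
```

```text
time_s: 8.42
tool_pos: [472.4, -327.8, 357.1]
tcp_rot: [2.601, 1.76, 0.001]
contact_force: [0.0, 0.1, -4.9]
width: 39.8
grip_force: 40.0
[ 472.35919097 -327.79765743  357.13528932] [ 0.01089526  0.05788099 -4.89644113] [-0.05086713 -0.02386938  0.05166559]
[[257.72511273 129.36895516]]
[[257.65780647   7.48679812]]
```

View pics/w4.png

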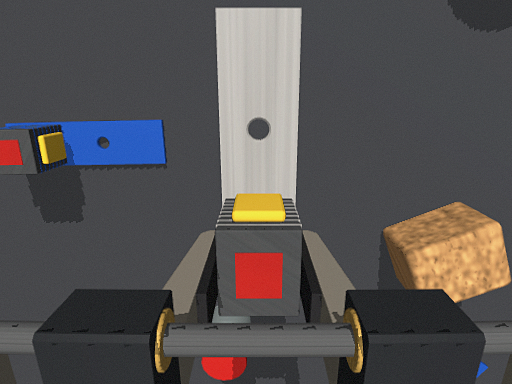

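The choke is lifted cleanly: hole at (258.5,128), strap end at row 8, within a pixel of the prediction. Now I'll carry it over the chassis.

```bash
python3 -m jog '[{"gripper":0.3,"tx":20,"ty":-2.7,"tz":0,"wx":0,"wy":0,"wz":0},{"gripper":0.3,"tx":40,"ty":-5.5,"tz":0,"wx":0,"wy":0,"wz":0},{"gripper":0.3,"tx":40,"ty":-5.5,"tz":0,"wx":0,"wy":0,"wz":0},{"gripper":0.3,"tx":40,"ty":-5.5,"tz":0,"wx":0,"wy":0,"wz":0},{"gripper":0.3,"tx":40,"ty":-5.5,"tz":0,"wx":0,"wy":0,"wz":0},{"gripper":0.3,"tx":40,"ty":-5.5,"tz":0,"wx":0,"wy":0,"wz":0},{"gripper":0.3,"tx":40,"ty":-5.5,"tz":0,"wx":0,"wy":0,"wz":0},{"gripper":0.3,"tx":40,"ty":-5.5,"tz":0,"wx":0,"wy":0,"wz":0},{"gripper":0.3,"tx":40,"ty":-5.5,"tz":0,"wx":0,"wy":0,"wz":0},{"gripper":0.3,"tx":40,"ty":-5.5,"tz":0,"wx":0,"wy":0,"wz":0},{"gripper":0.3,"tx":40,"ty":-5.5,"tz":0,"wx":0,"wy":0,"wz":0},{"gripper":0.3,"tx":27,"ty":-3.7,"tz":0,"wx":0,"wy":0,"wz":0}]' 40
python3 -m jog '[{"gripper":0.3,"tx":0,"ty":0,"tz":0,"wx":0,"wy":0,"wz":-5},{"gripper":0.3,"tx":0,"ty":0,"tz":0,"wx":0,"wy":0,"wz":-7},{"gripper":0.3,"tx":0,"ty":0,"tz":0,"wx":0,"wy":0,"wz":-7},{"gripper":0.3,"tx":0,"ty":0,"tz":0,"wx":0,"wy":0,"wz":-7},{"gripper":0.3,"tx":0,"ty":0,"tz":0,"wx":0,"wy":0,"wz":-7},{"gripper":0.3,"tx":0,"ty":0,"tz":0,"wx":0,"wy":0,"wz":-6.1},{"gripper":0.3,"tx":0,"ty":0,"tz":0,"wx":0,"wy":0,"wz":0},{"gripper":0.3,"tx":0,"ty":0,"tz":0,"wx":0,"wy":0,"wz":0}]' 40
cat >> h.py <<'E'
def rel():
    o=get_obs();M=R.from_rotvec(o["tcp_rot"]).as_matrix()
    yw=np.radians(17.25);ex=np.array([np.cos(yw),np.sin(yw),0]);ey=np.array([-np.sin(yw),np.cos(yw),0])
    hole=o["tool_pos"]+M@np.array([63.2,.4,211.6]);d=hole-[564.9,183.4,50]
    print("t",round(o["time_s"],2),"toolyaw",np.degrees(np.arctan2(M[1,1],M[0,1])).round(2),"tilt",M[2,:2].round(4),"hole-stud ex,ey,z",np.round([d@ex,d@ey,d[2]],2),"F",np.round([o["contact_force"]@ex,o["contact_force"]@ey,o["contact_force"][2]],1),"T",o["wrist_torque"].round(2),"w",round(o["width"],1))
E
python3 - <<'E'
from h import *
rel();cal=K("wrist");a=camera("wrist");save("w5.png",a)
E
```

```text
time_s: 9.47
tool_pos: [581.4, 113.1, 354.5]
tcp_rot: [-2.599, -1.761, 0.004]
contact_force: [-0.6, -0.4, -4.5]
width: 39.9
grip_force: 40.0
time_s: 10.13
tool_pos: [581.2, 109.8, 354.9]
tcp_rot: [-1.866, -2.525, 0.003]
contact_force: [0.0, -0.1, -4.3]
width: 40.0
grip_force: 40.0
t 10.13 toolyaw 17.08 tilt [ 0.0003 -0.003 ] hole-stud ex,ey,z [ -6.31 -11.87  93.33] F [ 0.  -0.1 -4.3] T [-0.04 -0.11  0.06] w 40.0
```

View pics/w5.png

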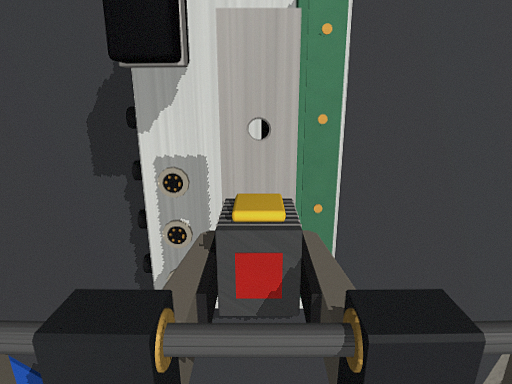

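The view shows the strap just left of the rail with the slot visible through the hole at (258,128). I'll descend to about 14 mm above the deck.

```bash
python3 -m jog '[{"gripper":0.3,"tx":0,"ty":0,"tz":15,"wx":-0.17,"wy":0,"wz":-0.17},{"gripper":0.3,"tx":0,"ty":0,"tz":25,"wx":0,"wy":0,"wz":0},{"gripper":0.3,"tx":0,"ty":0,"tz":23,"wx":0,"wy":0,"wz":0},{"gripper":0.3,"tx":0,"ty":0,"tz":12,"wx":0,"wy":0,"wz":0},{"gripper":0.3,"tx":0,"ty":0,"tz":4,"wx":0,"wy":0,"wz":0},{"gripper":0.3,"tx":0,"ty":0,"tz":0,"wx":0,"wy":0,"wz":0},{"gripper":0.3,"tx":0,"ty":0,"tz":0,"wx":0,"wy":0,"wz":0}]' 40; python3 -c "from h import *;rel()"
python3 -m jog '[{"gripper":0.3,"tx":0,"ty":0,"tz":1.2,"wx":0,"wy":0,"wz":0},{"gripper":0.3,"tx":0,"ty":0,"tz":1.2,"wx":0,"wy":0,"wz":0},{"gripper":0.3,"tx":0,"ty":0,"tz":1,"wx":0,"wy":0,"wz":0},{"gripper":0.3,"tx":0,"ty":0,"tz":0,"wx":0,"wy":0,"wz":0}]' 40; python3 -c "from h import *;rel()"
```

```text
time_s: 10.77
tool_pos: [582.3, 110.0, 278.3]
tcp_rot: [1.859, 2.53, 0.005]
contact_force: [0.1, -0.8, -4.3]
width: 39.6
grip_force: 40.0
t 10.77 toolyaw 17.4 tilt [-0.0001  0.0036] hole-stud ex,ey,z [ -4.15 -12.05  16.7 ] F [-0.2 -0.8 -4.3] T [-0.05 -0.08 -0.  ] w 39.6
time_s: 11.1
tool_pos: [581.9, 110.0, 274.7]
tcp_rot: [1.858, 2.531, 0.005]
contact_force: [-0.2, 0.6, -4.1]
width: 39.3
grip_force: 40.0
t 11.1 toolyaw 17.44 tilt [-0.0001  0.0036] hole-stud ex,ey,z [ -4.54 -12.02  13.07] F [ 0.   0.7 -4.1] T [-0.09 -0.12  0.03] w 39.3
```

```bash
python3 -m jog '[{"gripper":0.3,"tx":0,"ty":0,"tz":1,"wx":0.2,"wy":0,"wz":0.15},{"gripper":0.3,"tx":0,"ty":0,"tz":1,"wx":0,"wy":0,"wz":0},{"gripper":0.3,"tx":0,"ty":0,"tz":1,"wx":0,"wy":0,"wz":0},{"gripper":0.3,"tx":0,"ty":0,"tz":0,"wx":0,"wy":0,"wz":0}]' 40; python3 -c "from h import *;rel()"
python3 -m jog '[{"gripper":0.3,"tx":0,"ty":0,"tz":0.6,"wx":0,"wy":0,"wz":0},{"gripper":0.3,"tx":0,"ty":0,"tz":0.6,"wx":0,"wy":0,"wz":0},{"gripper":0.3,"tx":0,"ty":0,"tz":0,"wx":0,"wy":0,"wz":0}]' 40 >/dev/null; python3 -c "from h import *;rel()"
```

```text
time_s: 11.43
tool_pos: [581.8, 109.9, 271.0]
tcp_rot: [-1.862, -2.53, 0.001]
contact_force: [-0.7, -0.5, -4.2]
width: 40.0
grip_force: 40.0
t 11.43 toolyaw 17.29 tilt [ 0.0001 -0.0009] hole-stud ex,ey,z [ -5.48 -11.95   9.45] F [-0.8 -0.3 -4.2] T [-0.03 -0.07 -0.04] w 40.0
t 11.68 toolyaw 17.29 tilt [ 0.     -0.0007] hole-stud ex,ey,z [ -5.39 -12.01   8.36] F [ 0.  -0.4 -4.1] T [-0.1  -0.07 -0.02] w 39.7
```

```bash
python3 -m jog '[{"gripper":0.3,"tx":0,"ty":1,"tz":0,"wx":0,"wy":0,"wz":0},{"gripper":0.3,"tx":0,"ty":1,"tz":0,"wx":0,"wy":0,"wz":0},{"gripper":0.3,"tx":0,"ty":1,"tz":0,"wx":0,"wy":0,"wz":0},{"gripper":0.3,"tx":0,"ty":0.5,"tz":0,"wx":0,"wy":0,"wz":0},{"gripper":0.3,"tx":0,"ty":0,"tz":0,"wx":0,"wy":0,"wz":0}]' 40 >/dev/null; python3 -c "from h import *;rel()"
python3 -m jog '[{"gripper":0.3,"tx":0,"ty":0.5,"tz":0,"wx":0,"wy":0,"wz":0},{"gripper":0.3,"tx":0,"ty":0.5,"tz":0,"wx":0,"wy":0,"wz":0},{"gripper":0.3,"tx":0,"ty":0,"tz":0,"wx":0,"wy":0,"wz":0}]' 40 >/dev/null; python3 -c "from h import *;rel()"
```

```text
t 12.1 toolyaw 17.3 tilt [-0.     -0.0003] hole-stud ex,ey,z [ -1.6  -11.98   8.54] F [ 0.4  0.8 -4.5] T [-0.07 -0.12 -0.05] w 39.9
t 12.35 toolyaw 17.29 tilt [-0.     -0.0004] hole-stud ex,ey,z [ -0.72 -11.99   8.5 ] F [-0.3 -0.5 -4.1] T [-0.09 -0.1  -0.  ] w 39.6
```

```bash
for i in 1 2 3; do python3 -m jog '[{"gripper":0.3,"tx":0,"ty":0.4,"tz":0,"wx":0,"wy":0,"wz":0},{"gripper":0.3,"tx":0,"ty":0,"tz":0,"wx":0,"wy":0,"wz":0}]' 40 >/dev/null; python3 -c "from h import *;rel()"; done
```

```text
t 12.52 toolyaw 17.29 tilt [-0.     -0.0005] hole-stud ex,ey,z [ -0.37 -11.99   8.49] F [-0.2  0.6 -3.6] T [-0.05 -0.14  0.04] w 39.7
t 12.68 toolyaw 17.3 tilt [-0.     -0.0005] hole-stud ex,ey,z [  0.03 -12.     8.51] F [-0.5  0.4 -4.2] T [ 0.01 -0.07 -0.01] w 39.8
t 12.85 toolyaw 17.29 tilt [ 0.0001 -0.0011] hole-stud ex,ey,z [  0.09 -11.98   8.42] F [-1.5  0.3 -3.4] T [-0.11  0.07 -0.02] w 39.3
```

```bash
python3 -m jog '[{"gripper":0.3,"tx":0,"ty":0.3,"tz":0,"wx":0,"wy":0,"wz":0},{"gripper":0.3,"tx":0,"ty":0,"tz":0,"wx":0,"wy":0,"wz":0}]' 40 >/dev/null; python3 -c "from h import *;rel()"; for i in 1 2 3; do python3 -m jog '[{"gripper":0.3,"tx":0,"ty":0,"tz":0.3,"wx":0,"wy":0,"wz":0},{"gripper":0.3,"tx":0,"ty":0,"tz":0,"wx":0,"wy":0,"wz":0}]' 40 >/dev/null; python3 -c "from h import *;rel()"; done
```

```text
t 13.02 toolyaw 17.29 tilt [ 0.0001 -0.0017] hole-stud ex,ey,z [  0.1  -11.98   8.34] F [-2.8  0.3 -2.6] T [-0.3   0.45 -0.08] w 39.6
t 13.18 toolyaw 17.29 tilt [ 0.0001 -0.0015] hole-stud ex,ey,z [  0.14 -11.99   8.1 ] F [-3.7 -0.8 -2.2] T [-0.22  0.58 -0.15] w 39.9
t 13.35 toolyaw 17.29 tilt [ 0.     -0.0014] hole-stud ex,ey,z [  0.16 -12.05   7.98] F [-4.4 -1.4  1. ] T [-0.28  0.84 -0.08] w 39.5
t 13.52 toolyaw 17.29 tilt [ 0.     -0.0015] hole-stud ex,ey,z [  0.15 -12.07   7.87] F [-5.6  0.4  2.5] T [-0.28  1.04 -0.08] w 39.2
```

The strap is against the rail and resting lightly on the stud. Now I'll nudge it along +y.

```bash
python3 -m jog '[{"gripper":0.3,"tx":0.8,"ty":0,"tz":0,"wx":0,"wy":0,"wz":0},{"gripper":0.3,"tx":0.8,"ty":0,"tz":0,"wx":0,"wy":0,"wz":0},{"gripper":0.3,"tx":0.8,"ty":0,"tz":0,"wx":0,"wy":0,"wz":0},{"gripper":0.3,"tx":0.8,"ty":0,"tz":0,"wx":0,"wy":0,"wz":0},{"gripper":0.3,"tx":0,"ty":0,"tz":0,"wx":0,"wy":0,"wz":0}]' 40 >/dev/null; python3 -c "from h import *;rel()"; python3 -m jog '[{"gripper":0.3,"tx":0.8,"ty":0,"tz":0,"wx":0,"wy":0,"wz":0},{"gripper":0.3,"tx":0.8,"ty":0,"tz":0,"wx":0,"wy":0,"wz":0},{"gripper":0.3,"tx":0.8,"ty":0,"tz":0,"wx":0,"wy":0,"wz":0},{"gripper":0.3,"tx":0.8,"ty":0,"tz":0,"wx":0,"wy":0,"wz":0},{"gripper":0.3,"tx":0,"ty":0,"tz":0,"wx":0,"wy":0,"wz":0}]' 40 >/dev/null; python3 -c "from h import *;rel()"
for i in 1 2 3; do python3 -m jog '[{"gripper":0.3,"tx":0.5,"ty":0,"tz":0,"wx":0,"wy":0,"wz":0},{"gripper":0.3,"tx":0.5,"ty":0,"tz":0,"wx":0,"wy":0,"wz":0},{"gripper":0.3,"tx":0,"ty":0,"tz":0,"wx":0,"wy":0,"wz":0}]' 40 >/dev/null; python3 -c "from h import *;rel()"; done
```

```text
t 13.93 toolyaw 17.3 tilt [-0.0021 -0.0013] hole-stud ex,ey,z [  0.16 -10.34   7.93] F [-6.3 -8.3  3.7] T [-1.65  0.8  -0.25] w 39.7
t 14.35 toolyaw 17.3 tilt [-0.002  -0.0012] hole-stud ex,ey,z [ 0.19 -7.1   7.91] F [-6.3 -7.7  4.1] T [-1.63  0.75 -0.23] w 40.0
t 14.6 toolyaw 17.3 tilt [-0.002  -0.0012] hole-stud ex,ey,z [ 0.23 -6.14  7.89] F [-6.1 -7.7  3.1] T [-1.68  0.64 -0.28] w 39.6
t 14.85 toolyaw 17.3 tilt [-0.0017 -0.0012] hole-stud ex,ey,z [ 0.22 -4.93  7.81] F [-5.5 -6.6  1.5] T [-1.46  0.64 -0.25] w 39.5
t 15.1 toolyaw 17.29 tilt [-0.0011 -0.0013] hole-stud ex,ey,z [ 0.2  -3.5   7.61] F [-4.9 -3.1 -0.4] T [-0.9   0.56 -0.2 ] w 40.3
```

```bash
for i in 1 2 3 4; do python3 -m jog '[{"gripper":0.3,"tx":0.5,"ty":0,"tz":0.1,"wx":0,"wy":0,"wz":0},{"gripper":0.3,"tx":0.4,"ty":0,"tz":0.1,"wx":0,"wy":0,"wz":0},{"gripper":0.3,"tx":0,"ty":0,"tz":0,"wx":0,"wy":0,"wz":0}]' 40 >/dev/null; python3 -c "from h import *;rel()"; done
```

```text
t 15.35 toolyaw 17.3 tilt [-0.0002 -0.0014] hole-stud ex,ey,z [ 0.19 -1.84  7.08] F [-4.6 -3.5 -4. ] T [-0.91  0.51 -0.23] w 39.6
t 15.6 toolyaw 17.3 tilt [-0.0001 -0.0015] hole-stud ex,ey,z [ 0.2  -0.83  6.88] F [-4.5 -2.7 -3.1] T [-0.86  0.57 -0.15] w 39.6
t 15.85 toolyaw 17.3 tilt [-0.0001 -0.0015] hole-stud ex,ey,z [0.17 0.07 6.71] F [-3.9 -2.8 -4. ] T [-0.87  0.56 -0.13] w 39.6
t 16.1 toolyaw 17.3 tilt [-0.0002 -0.0015] hole-stud ex,ey,z [0.17 0.93 6.49] F [-4.5 -2.5 -3.5] T [-0.9   0.58 -0.2 ] w 39.6
```

```bash
for i in 1 2 3 4; do python3 -m jog '[{"gripper":0.3,"tx":0,"ty":0,"tz":0.4,"wx":0,"wy":0,"wz":0},{"gripper":0.3,"tx":0,"ty":0,"tz":0.4,"wx":0,"wy":0,"wz":0},{"gripper":0.3,"tx":0,"ty":0,"tz":0,"wx":0,"wy":0,"wz":0}]' 40 >/dev/null; python3 -c "from h import *;rel()"; done
```

```text
t 16.35 toolyaw 17.3 tilt [ 0.     -0.0014] hole-stud ex,ey,z [0.23 1.   6.08] F [-5.7 -2.1 -0.5] T [-0.79  0.87 -0.18] w 39.6
t 16.6 toolyaw 17.31 tilt [-0.0003 -0.0014] hole-stud ex,ey,z [0.17 0.84 5.19] F [-5.6 -3.6 -0.9] T [-0.97  0.78 -0.06] w 39.8
t 16.85 toolyaw 17.31 tilt [-0.0005 -0.0014] hole-stud ex,ey,z [0.18 0.71 4.51] F [-6.4 -4.3  0.7] T [-1.16  0.78 -0.1 ] w 39.4
t 17.1 toolyaw 17.32 tilt [-0.0006 -0.0015] hole-stud ex,ey,z [0.15 0.64 3.71] F [-5.7 -4.1  1.2] T [-1.14  0.82 -0.14] w 39.3
```

It is dropping over the stud. I'll ease the side loads (back 0.7 mm in y, 0.4 mm off the rail) and keep lowering.

```bash
python3 -m jog '[{"gripper":0.3,"tx":-0.7,"ty":-0.4,"tz":0,"wx":0,"wy":0,"wz":0},{"gripper":0.3,"tx":0,"ty":0,"tz":0,"wx":0,"wy":0,"wz":0}]' 40 >/dev/null; python3 -c "from h import *;rel()"; for i in 1 2 3 4; do python3 -m jog '[{"gripper":0.3,"tx":0,"ty":0,"tz":0.4,"wx":0,"wy":0,"wz":0},{"gripper":0.3,"tx":0,"ty":0,"tz":0.4,"wx":0,"wy":0,"wz":0},{"gripper":0.3,"tx":0,"ty":0,"tz":0,"wx":0,"wy":0,"wz":0}]' 40 >/dev/null; python3 -c "from h import *;rel()"; done
```

```text
t 17.27 toolyaw 17.3 tilt [ 0.0003 -0.0006] hole-stud ex,ey,z [0.17 0.46 3.68] F [-4.1 -1.5 -1.2] T [-0.48  0.71 -0.02] w 39.8
t 17.52 toolyaw 17.3 tilt [ 0.0001 -0.0007] hole-stud ex,ey,z [0.16 0.42 2.69] F [-5.6 -0.8 -0.9] T [-0.5   0.73 -0.07] w 39.7
t 17.77 toolyaw 17.29 tilt [ 0.0001 -0.0007] hole-stud ex,ey,z [0.18 0.36 1.85] F [-4.1 -0.5 -3. ] T [-0.47  0.7  -0.08] w 39.5
t 18.02 toolyaw 17.29 tilt [ 0.0001 -0.0007] hole-stud ex,ey,z [0.18 0.36 1.09] F [-4.2 -0.3 -2.4] T [-0.49  0.72 -0.16] w 39.7
t 18.27 toolyaw 17.29 tilt [ 0.0001 -0.0007] hole-stud ex,ey,z [0.18 0.34 0.27] F [-4.7 -0.4 -2.1] T [-0.4   0.75 -0.15] w 39.5
```

```bash
for i in 1 2 3; do python3 -m jog '[{"gripper":0.3,"tx":0,"ty":0,"tz":0.3,"wx":0,"wy":0,"wz":0},{"gripper":0.3,"tx":0,"ty":0,"tz":0,"wx":0,"wy":0,"wz":0}]' 40 >/dev/null; python3 -c "from h import *;rel()"; done
```

```text
t 18.43 toolyaw 17.29 tilt [ 0.0001 -0.0007] hole-stud ex,ey,z [0.18 0.31 0.2 ] F [-5.5 -0.1 -0. ] T [-0.41  0.9  -0.11] w 39.7
t 18.6 toolyaw 17.29 tilt [ 0.0001 -0.0006] hole-stud ex,ey,z [0.2  0.33 0.2 ] F [-6.5 -0.4  2.3] T [-0.44  1.07 -0.15] w 39.9
t 18.77 toolyaw 17.29 tilt [ 0.     -0.0006] hole-stud ex,ey,z [0.2  0.29 0.19] F [-8.2 -0.5  7. ] T [-0.47  1.25 -0.14] w 39.5
```

It is seated flat at the hard stop and lightly against the rail. Next I'll release the grip and check the pose before retreating.

```bash
python3 -m jog '[{"gripper":0.44,"tx":0,"ty":0,"tz":-0.3,"wx":0,"wy":0,"wz":0},{"gripper":0.48,"tx":0,"ty":0,"tz":0,"wx":0,"wy":0,"wz":0},{"gripper":0.55,"tx":0,"ty":0,"tz":0,"wx":0,"wy":0,"wz":0},{"gripper":0.6,"tx":0,"ty":0,"tz":0,"wx":0,"wy":0,"wz":0},{"gripper":0.6,"tx":0,"ty":0,"tz":0,"wx":0,"wy":0,"wz":0},{"gripper":0.6,"tx":0,"ty":0,"tz":0,"wx":0,"wy":0,"wz":0}]' 10 >/dev/null
python3 - <<'E'
from h import *
rel();cal=K("wrist");a=camera("wrist");w=cv2.resize(a[0:250,150:400],(600,600),interpolation=cv2.INTER_CUBIC);save("w6.png",w)
E
```

```text
t 19.27 toolyaw 17.29 tilt [-0.      0.0006] hole-stud ex,ey,z [0.9  0.29 0.01] F [ 0.1  0.1 -0.1] T [-0.   -0.13 -0.01] w 55.0
```

View pics/w6.png

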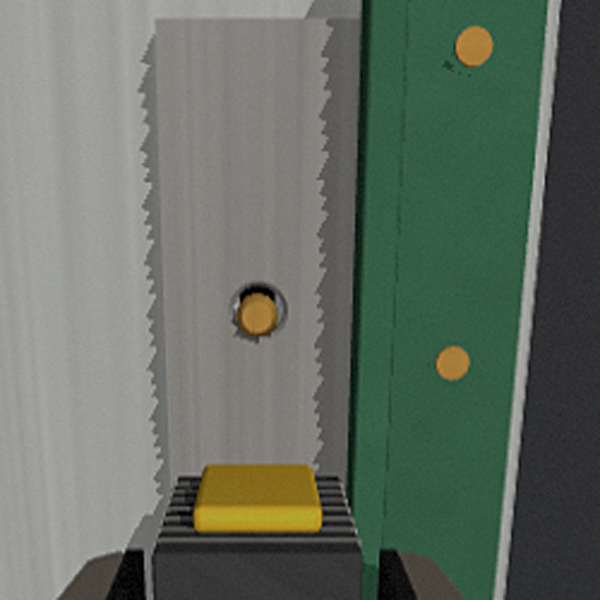

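The stud shows through the hole at crop (258,312), and the strap edge lies against the rail along its length. Now I'll retreat straight up.

```bash
python3 -m jog '[{"gripper":0.6,"tx":0,"ty":-0.7,"tz":-3,"wx":0,"wy":0,"wz":0},{"gripper":0.6,"tx":0,"ty":0,"tz":-15,"wx":0,"wy":0,"wz":0},{"gripper":0.6,"tx":0,"ty":0,"tz":-25,"wx":0,"wy":0,"wz":0},{"gripper":0.8,"tx":0,"ty":0,"tz":-35,"wx":0,"wy":0,"wz":0},{"gripper":0.8,"tx":0,"ty":0,"tz":-35,"wx":0,"wy":0,"wz":0},{"gripper":0.8,"tx":0,"ty":0,"tz":-30,"wx":0,"wy":0,"wz":0},{"gripper":0.8,"tx":0,"ty":0,"tz":0,"wx":0,"wy":0,"wz":0},{"gripper":0.8,"tx":0,"ty":0,"tz":0,"wx":0,"wy":0,"wz":0}]'
python3 - <<'E'
from h import *
a=camera("wrist");save("w7.png",cv2.resize(a[0:300,130:400],(540,600),interpolation=cv2.INTER_CUBIC))
E
```

```text
time_s: 19.98
tool_pos: [583.4, 123.2, 406.6]
tcp_rot: [1.861, 2.528, 0.004]
contact_force: [-0.1, 0.3, -0.4]
width: 73.7
grip_force: 0.0
```

View pics/w7.png

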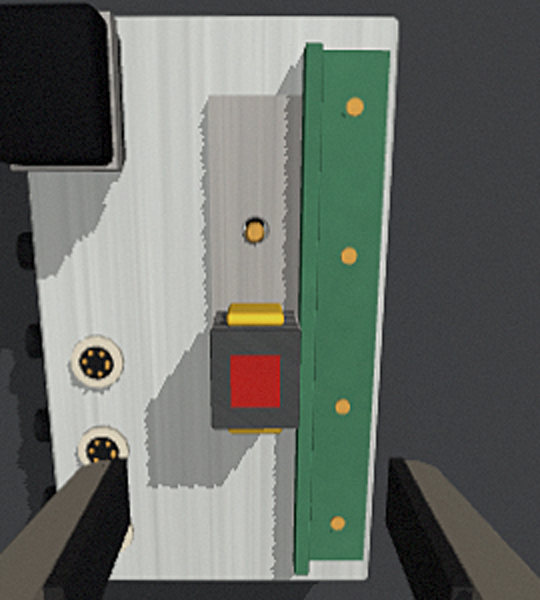

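The choke sits home, with the stud through its hole at (256,230), the strap flush along the rail, and the gripper clear.

```bash
python3 -c "from workcell import sign_off;print(sign_off())"
```

```text
the job is handed in; nothing more can be done
None
```

The choke is fitted and handed in at about 20 s: flat on the deck, stud through the hole, strap flush along the rail, gripper clear, with contact forces measured at no more than about 15 N.

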